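Load a glass sample into the reader's carousel and index it

TASK

Take the sample holder with the round piece of glass out of the wooden rack and press it gently, fully home and upright, into the one empty pocket of the reader's carousel. Then turn the carousel by its black centre knob one click clockwise (seen from above), so that this sample stops under the reader's nose, and let go. Leave the other two holders in the rack alone.

Things in the scene. Friction and masses are not known exactly. Their poses are not given: they have to be found in the camera images.
- holder_round: Loose aluminium holder, 70-120 g: a block 30 x 30 mm, 22 mm tall, with a round steel pin (14 mm wide, 16 mm long) under its centre and a round piece of blue glass (24 mm wide, 4 mm thick) on top. Origin: lower end of the pin, z up; block from 16 to 38 mm above it, sides along x and y. Stands with its pin in any one of the rack's holes, block resting on the rack, square to it.
- holder_square: Another holder of the same make and size, but with a square piece of glass (19 x 19 mm) on top. Stays in the rack. Origin as for holder_round.
- holder_strip: Another holder of the same make and size, but with a narrow strip of glass (27 x 10 mm) on top. Stays in the rack. Origin as for holder_round.
- rack: Fixed wooden block, 204 mm (x) x 56 mm (y) x 30 mm tall, with three round holes in a row along x at -70, 0 and +70 mm (17 mm wide, 18 mm deep). Origin: centre of its underside; z up. The row points roughly away from the robot.
- changer: Fixed base of the sample changer: a white drum 256 mm wide, 36 mm tall, carrying the steel wheel (240 mm wide, its top 46 mm above the table). Origin: centre of its underside, on the wheel's axis; z up. The wheel's five other pockets carry fixed holders with square glass (tops 92 mm above the table): only the pocket nearest the robot (changer's -x) is empty.
- wheel (a joint): Turn of the wheel in rad, 0 at the start, growing clockwise seen from above. It clicks every 60 degrees (0, 1.047, 2.094, and the other way); about 0.25 N m takes it over the hump between two clicks, then it pulls itself into the next. One click brings the empty pocket under the reader's nose.
- pocket (a point): Inner end of the empty pocket's guide, 74 mm from the axis, 66 mm above the table, on top of a flat grey nest block (52 x 34 mm, sprung: gives 2 N + 2 N/mm, at most 6 mm down); turns with the wheel; x towards the axis, z up. The hole is round, 17 mm wide, 18 mm deep, chamfered 1 mm. Seated, the block rests flat on the nest, the holder's origin 16 mm below this point. Limit 35 N.
- slot_end (a point): Outermost place of the hole's centre, 99 mm from the axis, same height as pocket. The nest was clamped by hand somewhere in its radial guide: the hole's centre is on the line between both points, 3 to 25 mm outwards of pocket; where is not measured (find it by feel or by eye). Sideways the hole is true. The clamp holds 40 N. Beside the hole the pin stands on the nest top.
- knob (a point): Centre of the black grip bar on the wheel's hub, 124 mm above the table, on the wheel's axis; turns with the wheel. The bar is 50 mm long along this frame's x, 14 mm thick along y, 28 mm tall, on a post 28 mm wide. At the start it points at the empty pocket.
- station (a point): Fixed point under the reader, 88 mm from the axis, 66 mm above the table: the middle of the guide stands here after one click. Above it the reader's grey nose (36 mm wide, 99 to 117 mm above the table, reaching in to 72 mm from the axis) sticks out of the white reader tower (60 x 70 mm, 135 mm tall, centred 160 mm from the axis). A seated holder passes 7 mm below the nose.
Not all that is in view belongs to the job. What is shaped like the holder_round but orange or yellow is not meant.

How it is judged:
On the way, in this order (a step that is already met when the one before it is completed fails the run):
1. the round-glass holder is fully home in the empty pocket, with the carousel still in its first click (z of holder_round in the frame of pocket below -0.014 m and y of holder_round in the frame of pocket between -0.005 and 0.005 m and x of holder_round in the frame of pocket between -0.029 and 0.001 m and angle between holder_round's own z axis and vertical below 0.06 rad and value of joint wheel below 0.25 rad), for 0.2 s.
2. the carousel is turned one click clockwise with the holder still home (z of holder_round in the frame of pocket below -0.014 m and y of holder_round in the frame of pocket between -0.005 and 0.005 m and x of holder_round in the frame of pocket between -0.029 and 0.001 m and angle between holder_round's own z axis and vertical below 0.06 rad and value of joint wheel between 0.95 and 1.15 rad), for 0.2 s.
At the end, for the whole second after the job is handed in: The round-glass holder is seated (origin 14 mm or more below the pocket point, 5 mm off its line, up to 29 mm outwards, tilt under 0.06 rad) and still, within 20 mm of the station; the wheel rests within 0.08 rad of 1.047; the other holders are within 10 mm of their starts (z of holder_round in the frame of pocket below -0.014 m and y of holder_round in the frame of pocket between -0.005 and 0.005 m and x of holder_round in the frame of pocket between -0.029 and 0.001 m and angle between holder_round's own z axis and vertical below 0.06 rad and value of joint wheel between 0.967 and 1.127 rad and velocity of joint wheel between -0.05 and 0.05 rad/s and horizontal distance between holder_round and station below 0.02 m and linear speed of holder_round below 0.02 m/s and distance of each of holder_square, holder_strip from where it was at the start of the episode below 0.01 m); the robot touches nothing.
It fails at once if the holder is pressed on the carousel with more than 35 N (contact force between holder_round and changer above 35 N).
It fails at once if the carousel is turned past the one click, or backwards (value of joint wheel above 1.5 rad or value of joint wheel below -0.5 rad).
It fails at once if one of the other holders is lifted or shifted (distance of any of holder_square, holder_strip from where it was at the start of the episode above 0.015 m).
It also fails if it takes over 64 s, if anything falls off the work surface, if the arm or the gripper's body presses on something with over 40 N, if the wrist force passes 120 N, or if a joint passes its speed limit or range.

ROBOT

A 6-joint arm with a two-finger parallel gripper is mounted at the origin on the work surface. World frame = base frame: x ahead of the robot, y to its left, z up, the work surface at z = 0. Lengths are in m, angles in rad, forces in N, time in s.
With the tool pointing down it reaches from about 0.35 to 0.875 m from the base axis. Payload 4.2 kg.
Tool frame: the origin (TCP) lies midway between the tips of the shut fingers; the grasp point (between the pads) lies 19 mm behind it (grip_depth is the distance from the TCP to the grasp point, in m); z points along the fingers, y is the line along which they close (so a half turn about z gives the same grasp; the last joint's range is limited). The gripper opens to 87 mm and grips with 3 to 60 N. Pads are 19 mm wide; open, the fingers measure 117 mm over their backs; the gripper's body (75 mm by 190 mm) begins 51 mm behind the grasp point.
Start: joints at [-0.877, 0.385, 0.008, 0, -1.194, -0.259], TCP at [0.263, -0.567, 0.19] pointing down, gripper open.
Joint ranges: [-3.14, 3.14], [-1.21, 2.06], [-1.07, 1.41], [-3.16, 2.05], [-2.99, -0.16], [-3.1, 3.1]. Speed limits (rad/s): [2.79, 2.79, 3.14, 3.14, 3.14, 3.14].

INTERFACE

Orientations are given as a unit quaternion [x, y, z, w].
In Python, from workcell import state, get_image, close_job, grip_depth gives the robot as it stands.
- The arm moves only by the tool drive_tool, never from a script. Its argument "motion" is a list that holds one entry, the list of rows, each a list of 7 numbers: the turn, a rotation vector about the tool's x, y, z in units of 5 degrees (1.0 is 5 degrees), then the shift along the tool's x, y, z in units of 40 mm (1.0 is 40 mm), then the opening, from 0 (shut) to 1 (fully open). In form: [[[ax, ay, az, dx, dy, dz, grip], ...]]. A call has exactly 8 rows; each row shifts and turns the commanded pose from where the row before left it, along the tool's axes as they then stand; what a row does not reach is not made up. A row lasts 1/10 s, in which the tool goes at most 50 mm and 8.59 degrees, less where a joint would pass 70% of its speed; a pose out of reach is approached as far as the arm can. A call is refused whole if a number of a shift passes 1 or a number of a turn 1, either way. A call with a gripper value outside its range is refused whole. The fingers move at their own pace and stop on an object; "squeeze" is the grip in N (left out, the last holds). Time passes only in rows, so rows that do not move let the fingers close, or fill a call up. It gives the time, the measured TCP pose, the force, the opening and the grip force at its end, in the units of the state.
- state(): the state, without advancing time (a new reading comes with each control period).
- get_image(name): name is "scene" or "top"; returns a dict with "img" (384x512x3 uint8, red, green, blue), "intrinsics" (3x3 intrinsics, pixels), "dist" ([k1, k2, p1, p2, k3] as OpenCV has them; the pictures are not rectified), "R" (3x3) and "t" (3): a world point X has camera coordinates R X + t. Camera axes: x right, y down, z forward; pixel columns grow to the right and rows downward; lengths in m; the calibration is good to about 2 mm. A picture is of the moment at which its call begins. There is no depth.
- close_job(): hands the job in; it is judged then, once.
The state is a dict: "time_s": time; "joint_pos": joint angles; "qd": joint speeds; "tau": joint torques, N m; "ee_pos": TCP position; "eef_rot": TCP orientation; "force": force on the tool from outside, world axes, zero at the start; "torque": the same for the moment, N m; "opening": finger opening in m; "gripper_force": force on a finger pad.
Only numpy, scipy, OpenCV 4.12 (cv2) and the standard library are available. Lean on these libraries where they do the work, as an engineer would, in place of code of your own. Each camera call takes 0.05 s, during which the arm holds its last target. There are 200 camera calls.

## Working session

There is one attempt and no reset: what is moved stays moved. The work goes in short steps, Python scripts to look and compute and a tool call to move; the robot and the scene stay as the last step left them, time stands still between calls to the robot, and variables do not carry over. Pictures are saved under pics/ and viewed, at most 10 in all, crops included, and the job is handed in when it is done.

Besides the shell and the picture viewer there is one more tool, called after "Request:" by a JSON object that holds its "method" and its "body". drive_tool: Moves the arm, as the interface text tells. Its arguments: {"type":"object","properties":{"motion":{"type":"array"},"squeeze":{"type":"number"}},"required":["motion"]}

```bash
mkdir -p pics
python3 - <<'E'
from workcell import *
import cv2,pickle,numpy as np
d={}
for n in("scene","top"):
    d[n]=get_image(n); cv2.imwrite(f"pics/{n}0.png",d[n]["img"][:,:,::-1])
    print(n,d[n]["intrinsics"],d[n]["dist"],(-d[n]["R"].T@d[n]["t"]))
pickle.dump(d,open("im0.pkl","wb"))
s=state();print(s,grip_depth)
E
```

```text
scene [[444.3837544    0.         256.58818182]
 [  0.         444.3837544  188.45940553]
 [  0.           0.           1.        ]] [0.04628998 0.         0.         0.         0.        ] [1.0665866  0.436704   0.63470884]
top [[374.68214774   0.         259.4422781 ]
 [  0.         374.68214774 186.22752909]
 [  0.           0.           1.        ]] [-0.08324015  0.          0.          0.          0.        ] [ 0.38160221 -0.06029619  0.97976992]
{'time_s': 0.1, 'joint_pos': array([-8.77439172e-01,  3.85481907e-01,  6.77100414e-03, -4.52855726e-04,
       -1.19401795e+00, -2.58597773e-01]), 'qd': array([ 0.00058288, -0.00219158,  0.00382139,  0.0007899 , -0.00131682,
        0.0010542 ]), 'tau': array([-4.61173349e-04, -3.91688883e+01,  1.87935483e+01,  4.23188746e+00,
        1.34661849e-02, -8.98442886e-05]), 'ee_pos': array([ 0.26300406, -0.56629931,  0.18876839]), 'eef_rot': array([-2.15590071e-01,  9.76483458e-01,  9.55293575e-04, -2.55678056e-04]), 'force': array([ 0.40123898,  0.06534344, -0.55575331]), 'torque': array([-0.01168625,  0.0020939 , -0.03032183]), 'gripper_force': 0.0, 'opening': 0.08708788520904395} 0.0187
```

View pics/scene0.png

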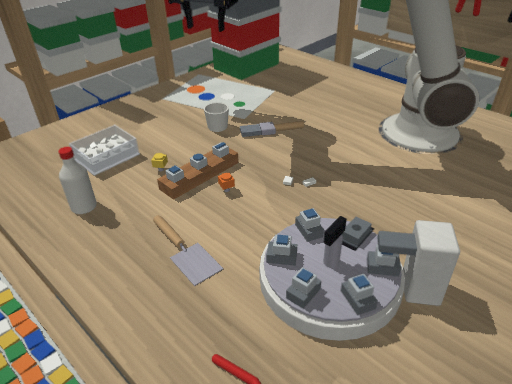

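View pics/top0.png

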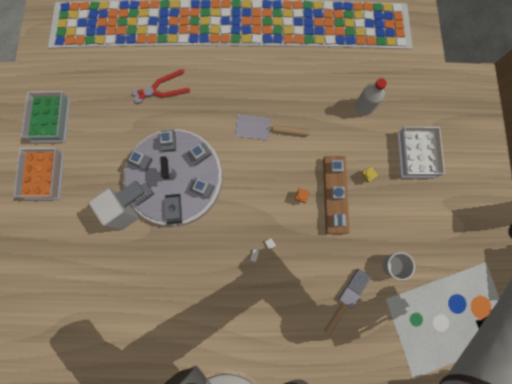

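Both views show the rack with three holders: top view at (338,167), (338,192) and (340,220), scene view at (175,173), (199,160) and (220,149). The decoys are an orange one at top (302,196) and a yellow one at top (370,174). The carousel centre is near top (172,177), and its empty nest is at top (173,208). I'll crop close to pick the round glass.

```bash
cat > h.py <<'E'
import cv2,numpy as np
def px(c,P):
    rv=cv2.Rodrigues(c["R"])[0]
    return cv2.projectPoints(np.atleast_2d(np.array(P,float)),rv,np.array(c["t"],float),c["intrinsics"],np.array(c["dist"]))[0][:,0]
def ray(c,uv):
    n=cv2.undistortPoints(np.array(uv,float).reshape(-1,1,2),c["intrinsics"],np.array(c["dist"]))[:,0]
    d=np.c_[n,np.ones(len(n))]@c["R"]
    return -c["R"].T@c["t"],d
def plane(c,uv,z):
    o,d=ray(c,uv); return o+d*((z-o[2])/d[:,2])[:,None]
E
python3 - <<'E'
import pickle,cv2,numpy as np
from h import *
d=pickle.load(open("im0.pkl","rb"))
T=d["top"]["img"][:,:,::-1];S=d["scene"]["img"][:,:,::-1]
r=lambda a,s:cv2.resize(a,s,interpolation=cv2.INTER_CUBIC)
top=r(T[150:240,290:390],(400,360)); sc=r(S[135:195,150:250],(400,240)); 
sc=np.vstack([sc,np.zeros((120,400,3),np.uint8)])
w=r(T[125:230,115:230],(400,365))[:240]
cv2.imwrite("pics/crop1.png",np.vstack([np.hstack([top,sc]),np.hstack([w,r(S[200:300,255:410],(400,240))])]))
# blue glass & wood masks
for n in d:
    hsv=cv2.cvtColor(d[n]["img"],cv2.COLOR_RGB2HSV)
    m=cv2.inRange(hsv,(95,70,40),(125,255,255))
    k,_,st,ce=cv2.connectedComponentsWithStats(m)
    print(n,"blue",[(st[i,4],ce[i].round(1).tolist()) for i in range(1,k) if 8<st[i,4]<150])
T0=d["top"]["img"]
for n,p in(("rack",[(325,157),(346,156),(348,232),(327,234)]),):
    print(plane(d["top"],p,.03))
print(plane(d["top"],[(172,176)],.046))
hsv=cv2.cvtColor(T0,cv2.COLOR_RGB2HSV)
print(hsv[200,330],hsv[180,330],hsv[205,345],hsv[150,320],hsv[200,360],hsv[130,172],hsv[185,220],hsv[222,160])
E
```

```text
scene blue [(np.int32(92), [206.2, 96.1]), (np.int32(29), [219.7, 145.1]), (np.int32(49), [197.7, 156.6]), (np.int32(48), [174.0, 169.1]), (np.int32(79), [309.9, 213.0]), (np.int32(97), [281.9, 239.2]), (np.int32(20), [387.0, 253.0]), (np.int32(125), [304.5, 275.0]), (np.int32(126), [360.8, 281.4]), (np.int32(27), [1.3, 316.2]), (np.int32(44), [43.2, 381.4])]
top blue [(np.int32(132), [129.1, 4.1]), (np.int32(138), [200.3, 3.3]), (np.int32(133), [272.1, 3.5]), (np.int32(58), [64.4, 6.3]), (np.int32(126), [342.7, 5.4]), (np.int32(149), [125.4, 38.3]), (np.int32(145), [198.7, 37.8]), (np.int32(149), [272.4, 38.2]), (np.int32(72), [59.2, 40.0]), (np.int32(148), [345.1, 39.4]), (np.int32(37), [165.0, 136.3]), (np.int32(35), [196.9, 150.1]), (np.int32(38), [135.2, 156.4]), (np.int32(31), [337.5, 164.9]), (np.int32(41), [199.6, 185.0]), (np.int32(47), [338.6, 191.8]), (np.int32(25), [340.0, 219.6])]
[[ 0.64468575 -0.25686712  0.03      ]
 [ 0.64767269 -0.3132741   0.03      ]
 [ 0.44701241 -0.30869315  0.03      ]
 [ 0.44235177 -0.25434817  0.03      ]]
[[0.58964572 0.14013637 0.046     ]]
[ 14 124 117] [ 14 125 131] [ 14 128 136] [ 17  75 154] [ 17  75 149] [ 10   7 110] [ 19  14 150] [ 15   9 162]
```

View pics/crop1.png

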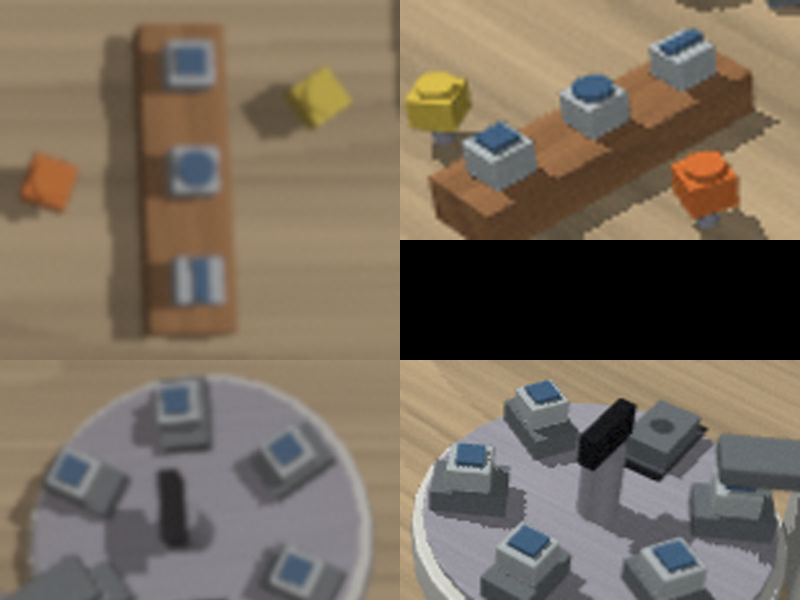

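The crop shows that the middle holder, top (338.6,191.8) and scene (197.7,156.6), carries the round glass. Its neighbours carry the square glass (top 337.5,165) and the strip (340,220), and the decoys are orange and yellow. The empty nest's hole is at scene ≈(356,228). Next I'll measure the rack yaw, the wheel axis and yaw, and the hole.

Run:
```python
import pickle,cv2,numpy as np
from scipy.optimize import least_squares
from h import *
d=pickle.load(open("im0.pkl","rb"));T,S=d["top"],d["scene"]
# rack
g=[((337.5,164.9),(174.0,169.1)),((338.6,191.8),(197.7,156.6)),((340.0,219.6),(219.7,145.1))]
for a,b in g:
    f=lambda X:np.r_[px(T,X)[0]-a,px(S,X)[0]-b]
    r=least_squares(f,[.5,-.28,.05]);print("glass",r.x.round(4),r.fun.round(1),plane(T,[a],.056)[0][:2].round(4),plane(S,[b],.056)[0][:2].round(4))
hsv=cv2.cvtColor(T["img"],cv2.COLOR_RGB2HSV)
m=cv2.inRange(hsv,(8,105,40),(18,255,180));m[:, :318]=0;m[:,355:]=0;m[:150]=0;m[240:]=0
c=max(cv2.findContours(cv2.morphologyEx(m,cv2.MORPH_CLOSE,np.ones((9,9))),0,1)[0],key=cv2.contourArea)
c=c[:,0]; print("rack minrect px",cv2.minAreaRect(c))
P=plane(T,c,.03)[:,:2].astype(np.float32);print("rack m",cv2.minAreaRect(P))
# wheel from glasses
tg=[(165.0,136.3),(196.9,150.1),(135.2,156.4),(199.6,185.0)];sg=[(309.9,213.0),(281.9,239.2),(304.5,275.0),(360.8,281.4)]
def pts(p):
    a=p[2]+np.pi+np.arange(1,6)*np.pi/3
    return np.c_[p[0]+p[3]*np.cos(a),p[1]+p[3]*np.sin(a),np.full(5,.092)]
def f(p,u=3):
    out=[]
    for cam,obs in((T,tg),(S,sg)):
        if cam is T and not u&1 or cam is S and not u&2: continue
        q=px(cam,pts(p))
        for o in obs:
            e=q-np.array(o);out+=list(e[np.argmin((e**2).sum(1))])
    return np.array(out)
for u in(1,2,3):
    r=least_squares(f,[.59,.14,0,.088],args=(u,));print("wheel",u,r.x.round(4),r.fun.round(1))
p=r.x
# hole: dark spots on nest
n=np.array([np.cos(p[2]),np.sin(p[2])])
for nm,cam in d.items():
    for rr in(.077,.088,.099):
        print(nm,rr,px(cam,[*(p[:2]-rr*n),.066])[0].round(1))
    print("knob",px(cam,[*p[:2],.138])[0])
def crop(cam,u,v,w,h,s):
    return cv2.resize(cam["img"][v:v+h,u:u+w,::-1],(w*s,h*s),interpolation=cv2.INTER_NEAREST)
a=crop(T,155,185,40,50,10);b=crop(S,335,205,40,50,10)
cv2.imwrite("pics/hole.png",np.hstack([a,b]))
```

```text
glass [ 0.6164 -0.2828  0.0558] [-0.1  0.1 -0.1 -0. ] [ 0.6167 -0.283 ] [ 0.6164 -0.2822]
glass [ 0.5467 -0.2827  0.0559] [ 0. -0.  0.  0.] [ 0.5466 -0.2826] [ 0.5468 -0.2827]
glass [ 0.4765 -0.2835  0.0552] [ 0.1 -0.1  0.1  0. ] [ 0.4762 -0.2831] [ 0.4774 -0.2828]
rack minrect px ((335.63787841796875, 194.48037719726562), (77.57867431640625, 23.327421188354492), 88.23760986328125)
rack m ((0.5462478399276733, -0.28061041235923767), (0.06053727865219116, 0.20315738022327423), 89.61802673339844)
wheel 1 [0.5929 0.1429 0.1037 0.088 ] [-0. -0. -0.  0.  0.  0.  0.  0.]
wheel 2 [0.593  0.1418 0.101  0.0877] [ 0.   0.   0.1 -0.  -0.1  0.1  0.  -0.1]
wheel 3 [0.5931 0.1422 0.1018 0.0877] [ 0.4 -0.   0.2  0.1  0.4 -0.1  0.2 -0.   0.1  0.1  0.2  0.1  0.1  0.3
  0.3  0. ]
scene 0.077 [353.7 231. ]
scene 0.088 [356.6 227.8]
scene 0.099 [359.5 224.6]
knob [335.73451587 224.28559203]
top 0.077 [171.5 203.3]
top 0.088 [171.8 207.7]
top 0.099 [172.1 212.1]
knob [163.03186563 165.9059909 ]
```

View pics/hole.png

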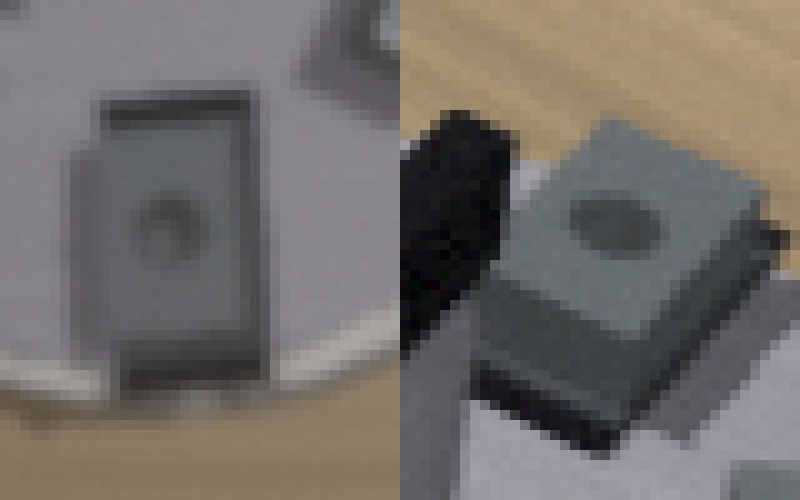

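The hole is at about top (171.6,207.3) and scene (356.2,227.1), roughly 88 mm from the axis. I'll approach above the round holder first, then turn the tool so its y points along -world y, which keeps the last joint well inside its range.

Request:
{"method": "drive_tool", "body": {"motion": [[[0,0,0,-0.79,0.29,0,1],[0,0,0,-0.79,0.29,0,1],[0,0,0,-0.79,0.29,0,1],[0,0,0,-0.79,0.29,0,1],[0,0,0,-0.79,0.29,0,1],[0,0,0,-0.79,0.29,0,1],[0,0,0,-0.79,0.29,0,1],[0,0,0,-0.79,0.29,0,1]]], "squeeze": 20}}

```text
time_s: 0.9
ee_pos: [0.4541, -0.3749, 0.1893]
eef_rot: [-0.216, 0.976, 0.0, -0.0]
force: [-0.1, -0.0, 0.1]
opening: 0.0867
gripper_force: 0.0
```

Request:
{"method": "drive_tool", "body": {"motion": [[[0,0,0,-0.79,0.29,0,1],[0,0,0,-0.79,0.29,0,1],[0,0,0,-0.79,0.29,0,1],[0,0,0,-0.74,0.29,0,1],[0,0,-1,0,0,0,1],[0,0,-1,0,0,0,1],[0,0,-1,0,0,0,1],[0,0,-1,0,0,0,1]]]}}

```text
time_s: 1.7
ee_pos: [0.5465, -0.2813, 0.1891]
eef_rot: [-0.384, 0.923, 0.0, -0.0]
force: [-0.9, -0.9, -0.3]
opening: 0.0871
gripper_force: 0.0
```

Request:
{"method": "drive_tool", "body": {"motion": [[[0,0,-1,0,0,0,1],[0,0,-1,0,0,0,1],[0,0,-1,0,0,0,1],[0,0,-1,0,0,0,1],[0,0,-1,0,0,0,1],[0,0,-1,0,0,0,1],[0,0,-1,0,0,0,1],[0,0,-1,0,0,0,1]]]}}

```text
time_s: 2.5
ee_pos: [0.5464, -0.2815, 0.1891]
eef_rot: [-0.676, 0.737, 0.001, -0.0]
force: [-0.3, -0.8, -0.3]
opening: 0.0871
gripper_force: 0.0
```

Request:
{"method": "drive_tool", "body": {"motion": [[[0,0,-1,0,0,0,1],[0,0,-1,0,0,0,1],[0,0,-1,0,0,0,1],[0,0,-1,0,0,0,1],[0,0,-1,0,0,0,1],[0,0,-1,0,0,0,1],[0,0,-1,0,0,0,1],[0,0,-1,0,0,0,1]]]}}

```text
time_s: 3.3
ee_pos: [0.5464, -0.2815, 0.1891]
eef_rot: [0.887, -0.461, -0.001, 0.0]
force: [0.1, 0.8, -0.3]
opening: 0.087
gripper_force: 0.0
```

Request:
{"method": "drive_tool", "body": {"motion": [[[0,0,-1,0,0,0.25,1],[0,0,-1,0,0,0.25,1],[0,0,-1,0,0,0.25,1],[0,0,-1,0,0,0.25,1],[0,0,-1,0,0,0.25,1],[0,0,-1,0,0,0.25,1],[0,0,-1,0,0,0.25,1],[0,0,-1,0,0,0.25,1]]]}}

```text
time_s: 4.1
ee_pos: [0.5463, -0.2815, 0.1088]
eef_rot: [0.992, -0.13, -0.001, -0.0]
force: [0.6, 0.9, -0.8]
opening: 0.0873
gripper_force: 0.0
```

```bash
cat > to.py <<'E'
import sys,numpy as np
from workcell import state
from scipy.spatial.transform import Rotation as R
def to(x,y,z,yaw):  # yaw: desired direction of tool y, deg; prints units in tool axes
    s=state();r=R.from_quat(s["eef_rot"]);M=r.as_matrix()
    t=np.array([np.sin(np.radians(yaw)),-np.cos(np.radians(yaw)),0])
    ty=np.array([np.cos(np.radians(yaw)),np.sin(np.radians(yaw)),0])
    D=np.c_[np.cross(ty,[0,0,-1]),ty,[0,0,-1]]
    rv=R.from_matrix(M.T@D).as_rotvec()
    sh=np.array([x,y,z])-s["ee_pos"]
    print("t",round(s["time_s"],2),"pos",s["ee_pos"].round(4),"q",s["joint_pos"].round(3),"F",s["force"].round(1),"open",round(s["opening"],4),round(s["gripper_force"],1))
    print("turn units",np.degrees(rv).round(2)/5,"shift now",(M.T@sh/.04).round(3),"shift after turn",(D.T@sh/.04).round(3))
if __name__=="__main__": to(*map(float,sys.argv[1:]))
E
python3 to.py .5466 -.2827 .034 270
```

```text
t 4.1 pos [ 0.5463 -0.2815  0.1088] q [-0.213  0.433 -0.13  -0.    -1.009  1.524] F [ 0.6  0.9 -0.8] open 0.0873 0.0
turn units [-0.004  0.014 -2.978] shift now [0.017 0.027 1.869] shift after turn [0.007 0.029 1.869]
```

Request:
{"method": "drive_tool", "body": {"motion": [[[0,0,-1,0,0,0.2,1],[0,0,-1,0,0,0.2,1],[0,0,-0.98,0,0,0.2,1],[0,0,0,0,0.03,0.35,1],[0,0,0,0,0,0.35,1],[0,0,0,0,0,0.3,1],[0,0,0,0,0,0.2,1],[0,0,0,0,0,0.05,1]]]}}

```text
time_s: 4.9
ee_pos: [0.5459, -0.2826, 0.0342]
eef_rot: [1.0, -0.002, -0.001, -0.0]
force: [-0.2, -0.7, -0.5]
opening: 0.0873
gripper_force: 0.0
```

Request:
{"method": "drive_tool", "body": {"motion": [[[0,0,0,0,0,0,0],[0,0,0,0,0,0,0],[0,0,0,0,0,0,0],[0,0,0,0,0,0,0],[0,0,0,0,0,0,0],[0,0,0,0,0,0,0],[0,0,0,0,0,0,0],[0,0,0,0,0,0,0]]], "squeeze": 20}}

```text
time_s: 5.7
ee_pos: [0.5468, -0.2829, 0.0358]
eef_rot: [1.0, -0.002, 0.0, 0.0]
force: [0.5, -0.8, 0.5]
opening: 0.0306
gripper_force: 0.0
```

```bash
python3 to.py .5466 -.2827 .034 270
```

```text
t 5.7 pos [ 0.5468 -0.2829  0.0358] q [-0.215  0.513 -0.206  0.    -0.852  1.782] F [ 0.5 -0.8  0.5] open 0.0306 0.0
turn units [ 0.    -0.    -0.038] shift now [-0.004 -0.005  0.045] shift after turn [-0.004 -0.005  0.045]
```

Request:
{"method": "drive_tool", "body": {"motion": [[[0,0,0,0,0,0,0],[0,0,0,0,0,0,0],[0,0,0,0,0,-0.1,0],[0,0,0,0,0,-0.3,0],[0,0,0,0,0,-0.6,0],[0,0,0,0,0,-0.8,0],[0,0,0,0,0,-0.8,0],[0,0,0,0,0,-0.8,0]]]}}

```text
time_s: 6.5
ee_pos: [0.5468, -0.283, 0.1743]
eef_rot: [1.0, -0.002, 0.001, 0.0]
force: [0.8, -0.3, 0.4]
opening: 0.0012
gripper_force: 0.0
```

```bash
python3 - <<'E'
import pickle,numpy as np
from scipy.optimize import least_squares
from h import *
d=pickle.load(open("im0.pkl","rb"));T,S=d["top"],d["scene"]
for c,p in((T,(171.6,207.3)),(S,(356.2,227.1))): print(plane(c,[p],.066))
E
python3 to.py .506 .1335 .17 275.8
```

```text
[[0.50644782 0.13375679 0.066     ]]
[[0.50454381 0.13164809 0.066     ]]
t 6.5 pos [ 0.5468 -0.283   0.1743] q [-0.215  0.379 -0.041  0.    -1.15   1.782] F [ 0.8 -0.3  0.4] open 0.0012 0.0
turn units [ 0.008 -0.014 -1.196] shift now [ -1.052 -10.409   0.101] shift after turn [  0.038 -10.461   0.108]
```

Run:
```python
from workcell import *
import cv2,numpy as np,pickle
from h import *
d={n:get_image(n) for n in("top","scene")};pickle.dump(d,open("im1.pkl","wb"))
r=lambda a,s:cv2.resize(a[:,:,::-1],s,interpolation=cv2.INTER_CUBIC)
cv2.imwrite("pics/miss.png",np.hstack([r(d["top"]["img"][140:250,290:390],(400,440)),r(d["scene"]["img"][85:195,150:250],(400,440))]))
print(px(d["top"],[.5468,-.283,.174]),px(d["scene"],[.5468,-.283,.174]))
```

```text
[[350.96089963 182.35292091]] [[192.32102294 111.52747513]]
```

View pics/miss.png

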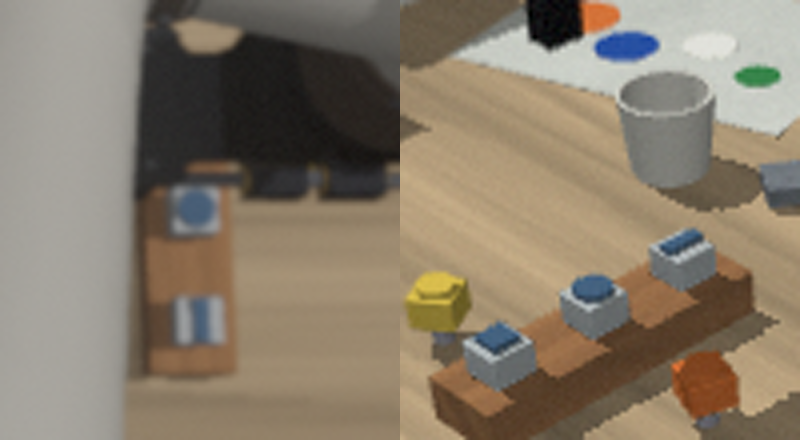

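The picture shows that the holder did not move: it still sits in the middle hole. The fingertips appear at scene ≈(189,96), about 15 px above where the reported TCP projects (192,111), so I'll check the tip against the TCP in both pictures.

```bash
python3 to.py .5466 -.2827 .034 270
python3 - <<'E'
import pickle,cv2,numpy as np
from h import *
d0=pickle.load(open("im0.pkl","rb"));d=pickle.load(open("im1.pkl","rb"))
a=d0["scene"]["img"][0:60,150:250].copy();b=d["scene"]["img"][40:140,130:230].copy();c=d["top"]["img"][130:230,310:410].copy()
def prep(im,off,pts):
    im=cv2.resize(im[:,:,::-1],None,fx=4,fy=4,interpolation=cv2.INTER_CUBIC)
    for p,col in pts:
        q=((np.array(p)-off+.5)*4).astype(int);cv2.drawMarker(im,tuple(int(v) for v in q),col,0,12,1)
    return im
G,R=(0,255,0),(0,0,255)
def L(cam,x,y,z): return [(px(cam,[x,y,z+k])[0],G if k==0 else R) for k in(0,.02,.04)]
A=prep(a,(150,0),L(d0["scene"],.263,-.5663,.1888))
B=prep(b,(130,40),L(d["scene"],.5468,-.283,.1743))
C=prep(c,(310,130),L(d["top"],.5468,-.283,.1743))
o=np.zeros((600,800,3),np.uint8);o[:400,:400]=B;o[:400,400:]=C;o[400:,:400]=A[:200];cv2.imwrite("pics/tip.png",o)
E
```

```text
t 6.6 pos [ 0.55   -0.2843  0.1789] q [-0.215  0.375 -0.036  0.002 -1.148  1.782] F [ 0.5 -0.2  0.7] open 0.0002 0.0
turn units [ 0.054 -0.136 -0.028] shift now [-0.128 -0.058  3.622] shift after turn [-0.085 -0.041  3.623]
```

View pics/tip.png

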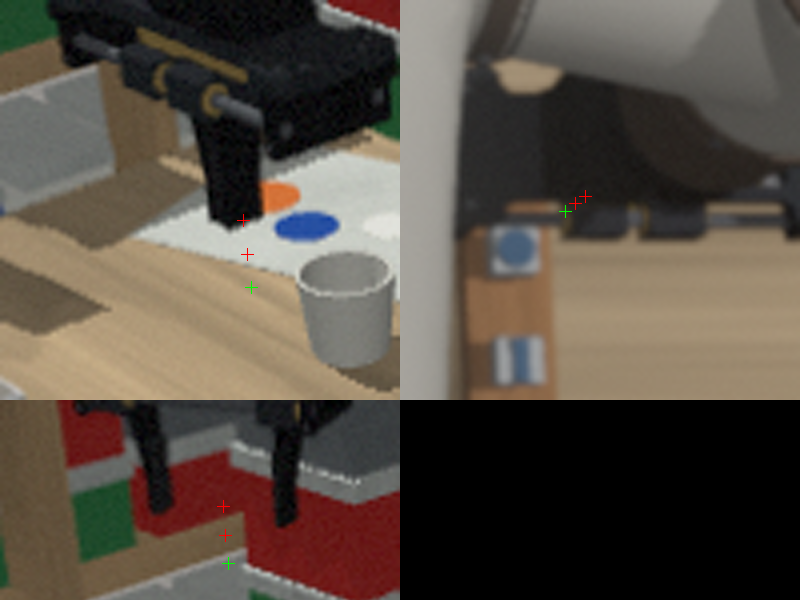

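Both pictures put the real tips about 35 mm above the reported TCP, and the fingers closed above the glass, so I'll treat reported z as 35 mm too low. I'll reopen and descend again: tips at about z 0.038 means a reported z of about 0.003.

Request:
{"method": "drive_tool", "body": {"motion": [[[0,0,0,0,0,0,0.8],[0,0,0,0,0,0,0.8],[0,0,0,0,0,0,0.8],[0,0,0,0,0,0,0.8],[0,0,0,0,0,0,0.8],[0,0,0,0,0,0,0.8],[0,0,0,0,0,0.3,0.8],[0,0,0,0,0,0.6,0.8]]]}}

```text
time_s: 7.4
ee_pos: [0.5481, -0.2833, 0.1367]
eef_rot: [1.0, -0.001, 0.002, 0.001]
force: [0.8, -0.1, -0.5]
opening: 0.0563
gripper_force: 0.0
```

Request:
{"method": "drive_tool", "body": {"motion": [[[0,0,0,0,0,0.6,0.8],[0,0,0,0,0,0.6,0.8],[0,0,0,0,0,0.6,0.8],[0,0,0,0,0,0.6,0.8],[0,0,0,0,0,0.25,0.8],[0,0,0,0,0,0,0.8],[0,0,0,0,0,0,0.8],[0,0,0,0,0,0,0.8]]]}}

```text
time_s: 8.2
ee_pos: [0.5478, -0.2832, 0.0312]
eef_rot: [1.0, -0.002, 0.001, 0.0]
force: [0.3, 0.1, 0.7]
opening: 0.0695
gripper_force: 0.0
```

```bash
python3 to.py .5466 -.2827 .003 270;python3 - <<'E'
import pickle,cv2,numpy as np
from h import *
from workcell import *
c=get_image("scene");im=c["img"][90:190,140:270,::-1]
im=cv2.resize(im,None,fx=6,fy=6,interpolation=cv2.INTER_CUBIC);s=state()
for sg in(-1,1):
  for z in(.035,.05,.065):
    q=(px(c,[s["ee_pos"][0],s["ee_pos"][1]+sg*(s["opening"]/2+.0075),z])[0]-[140,90]+.5)*6
    cv2.drawMarker(im,tuple(int(v) for v in q),(0,255,0) if z!=.05 else (0,0,255),0,10,1)
cv2.imwrite("pics/above.png",im)
E
```

```text
t 8.2 pos [ 0.5478 -0.2832  0.0312] q [-0.215  0.518 -0.21   0.    -0.839  1.782] F [0.3 0.1 0.7] open 0.0695 0.0
turn units [ 0.01  -0.03  -0.034] shift now [-0.033 -0.013  0.704] shift after turn [-0.031 -0.013  0.704]
```

View pics/above.png

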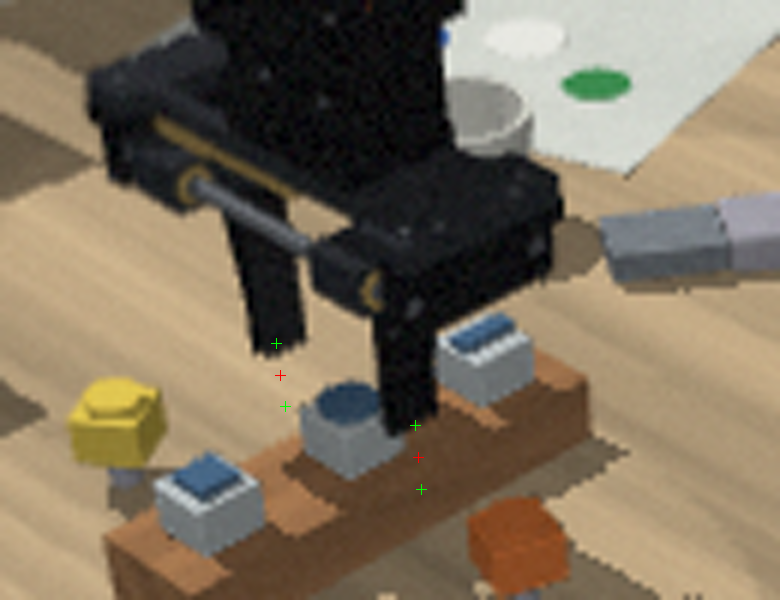

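The fingers straddle the round holder with their tips at scene crop (275,350) and (410,430), which is z ≈ 0.063, so the offset is about +32 mm. Next I go down 27 mm and grip.

Request:
{"method": "drive_tool", "body": {"motion": [[[0,0,0,-0.03,0,0.15,0.8],[0,0,0,0,0,0.2,0.8],[0,0,0,0,0,0.2,0.8],[0,0,0,0,0,0.12,0.8],[0,0,0,0,0,0,0.6],[0,0,0,0,0,0,0.4],[0,0,0,0,0,0,0],[0,0,0,0,0,0,0]]], "squeeze": 20}}

```text
time_s: 9.05
ee_pos: [0.5459, -0.2829, 0.0033]
eef_rot: [1.0, -0.002, 0.0, 0.0]
force: [-0.2, -0.2, -0.4]
opening: 0.0454
gripper_force: 0.0
```

Request:
{"method": "drive_tool", "body": {"motion": [[[0,0,0,0,0,0,0],[0,0,0,0,0,0,0],[0,0,0,0,0,0,0],[0,0,0,0,0,0,0],[0,0,0,0,0,0,0],[0,0,0,0,0,0,0],[0,0,0,0,0,0,0],[0,0,0,0,0,0,0]]]}}

```text
time_s: 9.85
ee_pos: [0.5457, -0.2829, 0.0032]
eef_rot: [1.0, -0.002, 0.0, 0.0]
force: [-0.0, 0.3, 1.9]
opening: 0.0301
gripper_force: 20.0
```

Request:
{"method": "drive_tool", "body": {"motion": [[[0,0,0,0,0,-0.1,0],[0,0,0,0,0,-0.2,0],[0,0,0,0,0,-0.4,0],[0,0,0,0,0,-0.6,0],[0,0,0,0,0,-0.6,0],[0,0,0,0,0,-0.6,0],[0,0,0,0,0,-0.5,0],[0,0,0,0,0,-0.3,0]]], "squeeze": 35}}

```text
time_s: 10.65
ee_pos: [0.5463, -0.2831, 0.1373]
eef_rot: [1.0, -0.002, 0.002, 0.0]
force: [0.5, 0.4, -1.0]
opening: 0.0298
gripper_force: 35.0
```

```bash
python3 to.py .5055 .1328 .115 275.9
```

```text
t 10.65 pos [ 0.5463 -0.2831  0.1373] q [-0.215  0.406 -0.096  0.    -1.066  1.783] F [ 0.5  0.4 -1. ] open 0.0298 35.0
turn units [ 0.012 -0.034 -1.216] shift now [ -1.054 -10.394   0.546] shift after turn [  0.055 -10.447   0.558]
```

Request:
{"method": "drive_tool", "body": {"motion": [[[0,0,-0.6,0,0,0,0],[0,0,-0.62,0,0,0,0],[0,0,0,0,-0.4,0,0],[0,0,0,0,-0.8,0,0],[0,0,0,0,-0.9,0,0],[0,0,0,0,-0.9,0,0],[0,0,0,0,-0.9,0,0],[0,0,0,0,-0.9,0,0]]]}}

```text
time_s: 11.45
ee_pos: [0.5247, -0.0898, 0.1347]
eef_rot: [0.999, 0.051, -0.0, -0.0]
force: [0.5, 0.7, -0.8]
opening: 0.0296
gripper_force: 35.0
```

Request:
{"method": "drive_tool", "body": {"motion": [[[0,0,0,0.05,-0.9,0,0],[0,0,0,0,-0.9,0,0],[0,0,0,0,-0.9,0,0],[0,0,0,0,-0.9,0,0],[0,0,0,0,-0.9,0,0],[0,0,0,0,-0.7,0,0],[0,0,0,0,-0.45,0,0],[0,0,0,0,0,0,0]]]}}

```text
time_s: 12.25
ee_pos: [0.5036, 0.1354, 0.1348]
eef_rot: [0.999, 0.053, -0.0, -0.0]
force: [-0.0, 0.3, -0.8]
opening: 0.0294
gripper_force: 35.0
```

```bash
python3 to.py .5055 .1328 .067 275.9
```

```text
t 12.25 pos [0.5036 0.1354 0.1348] q [ 0.574  0.259 -0.325 -0.    -0.987  1.103] F [-0.   0.3 -0.8] open 0.0294 35.0
turn units [-0.002  0.004  0.034] shift now [0.04  0.071 1.694] shift after turn [0.04  0.071 1.694]
```

Request:
{"method": "drive_tool", "body": {"motion": [[[0,0,0,0.04,0.07,0.2,0],[0,0,0,0,0,0.4,0],[0,0,0,0,0,0.4,0],[0,0,0,0,0,0.4,0],[0,0,0,0,0,0.3,0],[0,0,0,0,0,0.1,0],[0,0,0,0,0,0,0],[0,0,0,0,0,0,0]]]}}

```text
time_s: 13.05
ee_pos: [0.5069, 0.1305, 0.0634]
eef_rot: [0.999, 0.051, 0.001, -0.0]
force: [-0.9, 0.3, -0.9]
opening: 0.0297
gripper_force: 35.0
```

```bash
cat > glass.py <<'E'
import pickle,cv2,numpy as np
from scipy.optimize import least_squares
from h import *
from workcell import *
d={n:get_image(n) for n in("top","scene")};pickle.dump(d,open("im2.pkl","wb"));s=state()
d0=pickle.load(open("im0.pkl","rb"))
zg=s["ee_pos"][2]+.053
print("pos",s["ee_pos"].round(4),"t",s["time_s"],"F",s["force"].round(1))
for n,c in d.items():
    m=cv2.inRange(cv2.cvtColor(c["img"],cv2.COLOR_RGB2HSV),(95,70,40),(125,255,255))
    k,_,st,ce=cv2.connectedComponentsWithStats(m)
    e=px(c,[*s["ee_pos"][:2],zg])[0]
    print(n,"expect",e.round(1),[(st[i,4],ce[i].round(1).tolist(),plane(c,[ce[i]],zg)[0][:2].round(4)) for i in range(1,k) if np.hypot(*(ce[i]-e))<14 and st[i,4]>6])
    g=cv2.cvtColor(d0[n]["img"],cv2.COLOR_RGB2GRAY).astype(float)
    u,v=(171,207) if n=="top" else (356,227)
    w=g[v-6:v+7,u-7:u+8]; base=np.median(w[4:9,[0,1,13,14]]) if n=="top" else np.median(w)
    q=np.clip(base-12-w,0,None) if n=="top" else np.clip(base-12-w,0,None)
    yy,xx=np.mgrid[v-6:v+7,u-7:u+8]; r=np.hypot(xx-u,yy-v)<(5.5 if n=="top" else 6); q=(q>0)*r
    cxy=[(q*xx).sum()/q.sum(),(q*yy).sum()/q.sum()]
    print(" hole px",np.round(cxy,2),q.sum(),plane(c,[cxy],.066)[0][:2].round(4));
    if n=="top": print(w.astype(int))
E
python3 glass.py
```

```text
pos [0.507  0.1307 0.0637] t 13.15 F [-0.   0.2 -0.8]
top expect [168.4 204.1] []
 hole px [171.96 207.  ] 25 [0.5072 0.1329]
[[ 94  98 100 100  99 100 100  99  98  99 100 101 100  97  87]
 [ 93  97 100  98  99  98  98 100  99 100  99  99 100  96  87]
 [ 93  97 100 100 100  99  98  96  96  96 100  99  99  98  88]
 [ 94  98  99  99 100  96  91  86  84  89  93  98 100  98  90]
 [ 94  98  99  99  96  88  78  71  69  73  85  93  98  98  88]
 [ 93  98  99  97  89  80  72  68  67  69  76  88  96  98  89]
 [ 93  96  99  97  88  79  79  78  72  69  72  84  94  97  90]
 [ 93  97  99  98  89  82  88  87  78  71  75  82  94  97  90]
 [ 93  96  99  99  91  87  90  91  82  74  77  88  97  99  94]
 [ 92  96  98  99  95  88  91  89  83  80  85  95  99  99  93]
 [ 93  95  99  99  99  95  93  89  88  91  94  98  99  99  95]
 [ 91  96 100 100 100 100  99  96  97  97  98 100  99 100  96]
 [ 93  96  99 100  99  99  99 100  99 100 100 100 101 100  97]]
scene expect [358.4 206.7] [(np.int32(104), [357.8, 207.2], array([0.509 , 0.1309]))]
 hole px [356.06 227.07] 54 [0.5047 0.1314]
```

Request:
{"method": "drive_tool", "body": {"motion": [[[0,0,0,-0.04,-0.03,0,0],[0,0,0,-0.04,-0.03,0,0],[0,0,0,0,0,0.04,0],[0,0,0,0,0,0.04,0],[0,0,0,0,0,0.04,0],[0,0,0,0,0,0.04,0],[0,0,0,0,0,0,0],[0,0,0,0,0,0,0]]]}}

```text
time_s: 13.95
ee_pos: [0.5029, 0.1325, 0.0565]
eef_rot: [0.999, 0.052, -0.0, 0.0]
force: [-0.3, -0.4, -1.0]
opening: 0.0297
gripper_force: 35.0
```

```bash
python3 to.py .504 .1327 .055 275.9; python3 glass.py | grep scene
```

```text
t 13.95 pos [0.5029 0.1325 0.0565] q [ 0.57   0.35  -0.426  0.    -0.795  1.104] F [-0.3 -0.4 -1. ] open 0.0297 35.0
turn units [0.    0.002 0.002] shift now [ 0.027 -0.002  0.037] shift after turn [ 0.027 -0.002  0.037]
scene expect [360.  209.1] [(np.int32(105), [359.6, 209.6], array([0.5047, 0.1328]))]
```

Request:
{"method": "drive_tool", "body": {"motion": [[[0,0,0,0,0,0.03,0],[0,0,0,0,0,0.03,0],[0,0,0,0,0,0.03,0],[0,0,0,0,0,0.03,0],[0,0,0,0,0,0,0],[0,0,0,0,0,0,0],[0,0,0,0,0,0,0],[0,0,0,0,0,0,0]]]}}

```text
time_s: 14.85
ee_pos: [0.5029, 0.1326, 0.0518]
eef_rot: [0.999, 0.052, 0.0, -0.0]
force: [0.1, 0.4, -0.3]
opening: 0.0297
gripper_force: 35.0
```

Request:
{"method": "drive_tool", "body": {"motion": [[[0,0,0,0,0,0.03,0],[0,0,0,0,0,0.03,0],[0,0,0,0,0,0.03,0],[0,0,0,0,0,0.03,0],[0,0,0,0,0,0,0],[0,0,0,0,0,0,0],[0,0,0,0,0,0,0],[0,0,0,0,0,0,0]]]}}

```text
time_s: 15.65
ee_pos: [0.503, 0.1326, 0.047]
eef_rot: [0.999, 0.052, 0.0, -0.0]
force: [-0.6, 0.2, -1.5]
opening: 0.0294
gripper_force: 35.0
```

Request:
{"method": "drive_tool", "body": {"motion": [[[0,0,0,0,0,0.03,0],[0,0,0,0,0,0.03,0],[0,0,0,0,0,0.03,0],[0,0,0,0,0,0.03,0],[0,0,0,0,0,0.03,0],[0,0,0,0,0,0,0],[0,0,0,0,0,0,0],[0,0,0,0,0,0,0]]]}}

```text
time_s: 16.45
ee_pos: [0.503, 0.1326, 0.041]
eef_rot: [0.999, 0.052, 0.0, -0.0]
force: [0.4, -0.5, 0.1]
opening: 0.0296
gripper_force: 35.0
```

Request:
{"method": "drive_tool", "body": {"motion": [[[0,0,0,0,0,0.025,0],[0,0,0,0,0,0.025,0],[0,0,0,0,0,0.025,0],[0,0,0,0,0,0,0],[0,0,0,0,0,0,0],[0,0,0,0,0,0,0],[0,0,0,0,0,0,0],[0,0,0,0,0,0,0]]]}}

```text
time_s: 17.25
ee_pos: [0.503, 0.1326, 0.0381]
eef_rot: [0.999, 0.052, 0.0, -0.0]
force: [-0.9, -0.9, 3.1]
opening: 0.0296
gripper_force: 35.0
```

Request:
{"method": "drive_tool", "body": {"motion": [[[0,0,0,0,0,0.02,0],[0,0,0,0,0,0.02,0],[0,0,0,0,0,0,0],[0,0,0,0,0,0,0],[0,0,0,0,0,0,0],[0,0,0,0,0,0,0],[0,0,0,0,0,0,0],[0,0,0,0,0,0,0]]]}}

```text
time_s: 18.05
ee_pos: [0.503, 0.1325, 0.037]
eef_rot: [0.999, 0.052, 0.0, 0.0]
force: [-2.6, -0.9, 7.6]
opening: 0.0297
gripper_force: 35.0
```

Request:
{"method": "drive_tool", "body": {"motion": [[[0,0,0,0,0,-0.03,0],[0,0,0,0,0,0,0.55],[0,0,0,0,0,0,0.55],[0,0,0,0,0,0,0.55],[0,0,0,0,0,0,0.55],[0,0,0,0,0,0,0.55],[0,0,0,0,0,-0.1,0.55],[0,0,0,0,0,-0.2,0.55]]]}}

```text
time_s: 18.85
ee_pos: [0.5025, 0.1323, 0.0494]
eef_rot: [0.999, 0.052, -0.001, 0.0]
force: [-0.4, 0.8, 0.3]
opening: 0.0477
gripper_force: 0.0
```

Request:
{"method": "drive_tool", "body": {"motion": [[[0,0,0,0,0,-0.3,0.55],[0,0,0,0,0,-0.5,0.55],[0,0,0,0,0,-0.5,0.55],[0,0,0,0,0,-0.4,0.55],[0,0,0,0,0,-0.2,0.55],[0,0,0,0,0,0,0.55],[0,0,0,0,0,0,0.55],[0,0,0,0,0,0,0.55]]]}}

```text
time_s: 19.65
ee_pos: [0.5023, 0.1322, 0.1247]
eef_rot: [0.999, 0.051, -0.001, 0.0]
force: [-0.5, 0.0, -0.4]
opening: 0.0478
gripper_force: 0.0
```

```bash
python3 to.py .5925 .1422 .125 275.9
python3 - <<'E'
import cv2,numpy as np,pickle
from h import *
from workcell import *
c=get_image("scene");pickle.dump(c,open("im3.pkl","wb"))
cv2.imwrite("pics/seat.png",cv2.resize(c["img"][130:260,290:420,::-1],(585,585),interpolation=cv2.INTER_CUBIC))
hsv=cv2.cvtColor(c["img"],cv2.COLOR_RGB2HSV);m=cv2.inRange(hsv,(95,70,40),(125,255,255))
k,_,st,ce=cv2.connectedComponentsWithStats(m)
print([(st[i,4],ce[i].round(1),plane(c,[ce[i]],.092)[0].round(4)) for i in range(1,k) if st[i,4]>15 and 270<ce[i,0]<400 and 190<ce[i,1]<290])
E
```

```text
t 19.65 pos [0.5023 0.1322 0.1247] q [ 0.57   0.267 -0.343 -0.    -0.963  1.104] F [-0.5  0.  -0.4] open 0.0478 0.0
turn units [0.008 0.022 0.   ] shift now [ 2.27  -0.016 -0.012] shift after turn [ 2.27  -0.016 -0.008]
[(np.int32(79), array([309.9, 213. ]), array([0.5569, 0.0618, 0.092 ])), (np.int32(97), array([358.2, 216.9]), array([0.5049, 0.1325, 0.092 ])), (np.int32(97), array([281.9, 239.1]), array([0.6443, 0.0704, 0.092 ])), (np.int32(20), array([386.5, 253. ]), array([0.5486, 0.218 , 0.092 ])), (np.int32(125), array([304.6, 275. ]), array([0.6798, 0.1507, 0.092 ])), (np.int32(125), array([360.8, 281.4]), array([0.6292, 0.2219, 0.092 ]))]
```

View pics/seat.png

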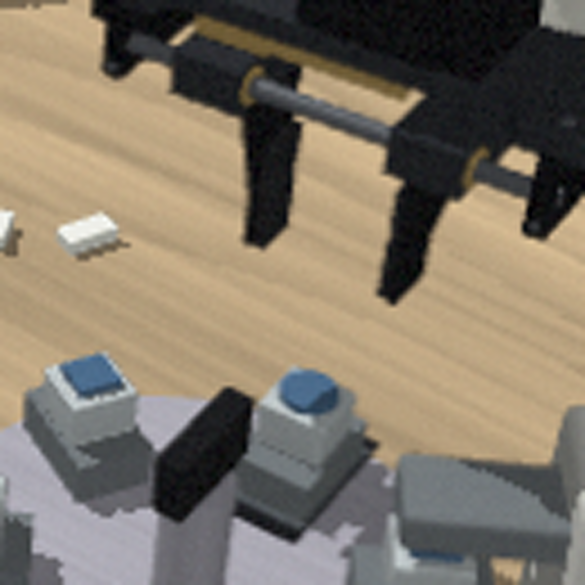

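The round glass, crop (308,390), sits flat and upright in the pocket, and the wheel has not moved (the neighbouring glasses are unchanged). Now the knob.

Request:
{"method": "drive_tool", "body": {"motion": [[[0,0,0,0.3,0,0,0.55],[0,0,0,0.6,0,0,0.55],[0,0,0,0.6,0,0,0.55],[0,0,0,0.5,0,0,0.55],[0,0,0,0.28,-0.01,0,0.55],[0,0,0,0,0,0,0.55],[0,0,0,0,0,0,0.55],[0,0,0,0,0,0,0.55]]]}}

```text
time_s: 20.5
ee_pos: [0.5928, 0.1422, 0.1255]
eef_rot: [0.999, 0.052, -0.0, 0.0]
force: [-0.6, 0.1, -1.0]
opening: 0.0478
gripper_force: 0.0
```

```bash
python3 to.py .593 .1422 .0835 275.9
```

```text
t 20.5 pos [0.5928 0.1422 0.1255] q [ 0.501  0.41  -0.122 -0.    -1.04   1.174] F [-0.6  0.1 -1. ] open 0.0478 0.0
turn units [0.002 0.008 0.006] shift now [0.006 0.    1.05 ] shift after turn [0.006 0.    1.05 ]
```

Request:
{"method": "drive_tool", "body": {"motion": [[[0,0,0,0,0,0.2,0.55],[0,0,0,0,0,0.25,0.55],[0,0,0,0,0,0.25,0.55],[0,0,0,0,0,0.2,0.55],[0,0,0,0,0,0.15,0.55],[0,0,0,0,0,0,0.55],[0,0,0,0,0,0,0],[0,0,0,0,0,0,0]]], "squeeze": 30}}

```text
time_s: 21.3
ee_pos: [0.594, 0.1425, 0.084]
eef_rot: [0.999, 0.052, 0.001, -0.0]
force: [0.7, -0.3, -0.5]
opening: 0.0387
gripper_force: 0.0
```

Request:
{"method": "drive_tool", "body": {"motion": [[[0,0,0,0,0,0,0],[0,0,0,0,0,0,0],[0,0,0,0,0,0,0],[0,0,0,0,0,0,0],[0,0,0,0,0,0,0],[0,0,0,0,0,0,0],[0,0,0,0,0,0,0],[0,0,0,0,0,0,0]]]}}

```text
time_s: 22.1
ee_pos: [0.5937, 0.1423, 0.0838]
eef_rot: [0.999, 0.052, 0.0, 0.0]
force: [-0.6, -0.7, 2.0]
opening: 0.0139
gripper_force: 30.0
```

Gripped at 14 mm. Turning clockwise, which is + about tool z.

Request:
{"method": "drive_tool", "body": {"motion": [[[0,0,0.3,0,0,0,0],[0,0,0.6,0,0,0,0],[0,0,0.8,0,0,0,0],[0,0,0.8,0,0,0,0],[0,0,0.8,0,0,0,0],[0,0,0.8,0,0,0,0],[0,0,0.8,0,0,0,0],[0,0,0.8,0,0,0,0]]]}}

```text
time_s: 22.9
ee_pos: [0.5936, 0.1416, 0.0838]
eef_rot: [0.98, -0.197, -0.0, 0.001]
force: [0.1, -3.5, 1.2]
opening: 0.0137
gripper_force: 30.0
```

Request:
{"method": "drive_tool", "body": {"motion": [[[0,0,0.8,0,0,0,0],[0,0,0.8,0,0,0,0],[0,0,0.8,0,0,0,0],[0,0,0.8,0,0,0,0],[0,0,0.8,0,0,0,0],[0,0,0.8,0,0,0,0],[0,0,0.8,0,0,0,0],[0,0,0.6,0,0,0,0]]]}}

```text
time_s: 23.7
ee_pos: [0.593, 0.141, 0.0838]
eef_rot: [0.892, -0.452, -0.0, 0.001]
force: [-1.4, -4.8, 2.1]
opening: 0.0137
gripper_force: 30.0
```

```bash
python3 to.py .593 .1422 .0835 215.9
```

```text
t 23.7 pos [0.593  0.141  0.0838] q [ 0.499  0.451 -0.172  0.001 -0.95   0.132] F [-1.4 -4.8  2.1] open 0.0137 30.0
turn units [ 0.028 -0.008  0.058] shift now [-0.026 -0.018  0.006] shift after turn [-0.026 -0.018  0.006]
```

Request:
{"method": "drive_tool", "body": {"motion": [[[0,0,0.06,0,0,0,0],[0,0,0,0,0,0,0],[0,0,0,0,0,0,0.5],[0,0,0,0,0,0,0.5],[0,0,0,0,0,0,0.5],[0,0,0,0,0,0,0.5],[0,0,0,0,0,-0.2,0.5],[0,0,0,0,0,-0.5,0.5]]]}}

```text
time_s: 24.5
ee_pos: [0.5923, 0.142, 0.1103]
eef_rot: [0.891, -0.453, -0.001, 0.002]
force: [-0.5, -0.1, -0.4]
opening: 0.0425
gripper_force: 0.0
```

Request:
{"method": "drive_tool", "body": {"motion": [[[0,0,0,0,0,-0.6,0.5],[0,0,0,0,0,-0.6,0.5],[0,0,0,0,0,-0.6,0.5],[0,0,0,0,0,-0.5,0.5],[0,0,0,0,0,-0.2,0.5],[0,0,0,0,0,0,0.5],[0,0,0,0,0,0,0.5],[0,0,0,0,0,0,0.5]]]}}

```text
time_s: 25.3
ee_pos: [0.5928, 0.1421, 0.21]
eef_rot: [0.891, -0.453, -0.001, 0.001]
force: [0.5, -0.1, -0.4]
opening: 0.0436
gripper_force: 0.0
```

```bash
python3 to.py .593 .1422 .0835 215.9
python3 - <<'E'
import cv2,numpy as np
from h import *
from workcell import *
c=get_image("scene")
cv2.imwrite("pics/end.png",cv2.resize(c["img"][130:340,150:470,::-1],(800,525),interpolation=cv2.INTER_CUBIC))
m=cv2.inRange(cv2.cvtColor(c["img"],cv2.COLOR_RGB2HSV),(95,70,40),(125,255,255))
k,_,st,ce=cv2.connectedComponentsWithStats(m)
print([(st[i,4],ce[i].round(1)) for i in range(1,k) if st[i,4]>10 and 150<ce[i,0]<420 and 130<ce[i,1]<300])
E
```

```text
t 25.3 pos [0.5928 0.1421 0.21  ] q [ 0.5    0.347  0.003 -0.    -1.229  0.13 ] F [ 0.5 -0.1 -0.4] open 0.0436 0.0
turn units [0.032 0.008 0.042] shift now [ 0.004 -0.013  3.163] shift after turn [ 1.000e-03 -4.000e-03  3.163e+00]
[(np.int32(29), array([219.7, 145.1])), (np.int32(48), array([174. , 169.1])), (np.int32(79), array([309.9, 213. ])), (np.int32(86), array([358.2, 217.2])), (np.int32(97), array([281.9, 239.2])), (np.int32(20), array([387. , 253.2])), (np.int32(125), array([304.6, 275.1])), (np.int32(126), array([360.9, 281.3]))]
```

View pics/end.png

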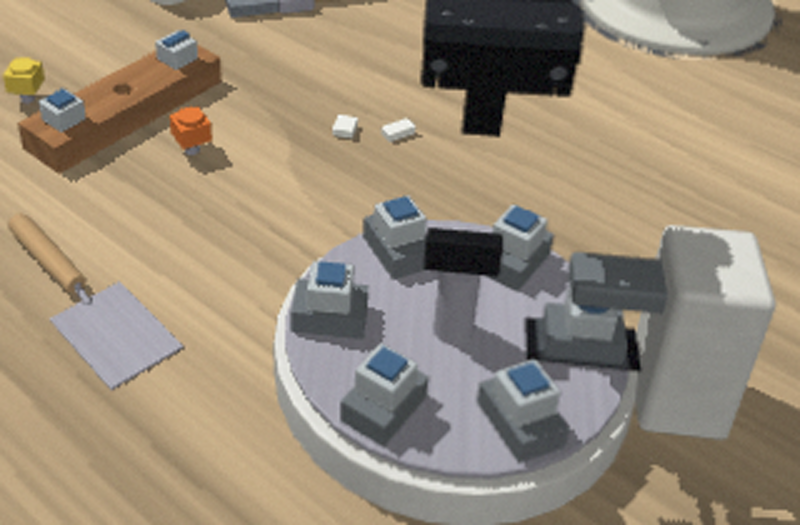

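The round sample is now under the nose, at crop (590,320). The other fixed holders sit back on the same 60° positions, so the wheel is on its click. The two other rack holders have not moved, and the gripper is clear at crop (490,130).

```bash
python3 -c "
from workcell import *
print(close_job())"
```

```text
the job is handed in; nothing more can be done
None
```

The round-glass holder is seated in the empty pocket, the carousel is turned one click clockwise so it stands under the nose, and the gripper is clear. I handed the job in at about 25 s; the first grasp closed on air and I had to repeat it, and the hand-in returned no verdict.

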